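Cover the sample compartment and pull the cell changer to its third click

ROBOT

A 6-joint arm with a two-finger parallel gripper is mounted at the origin on the work surface. World frame = base frame: x ahead of the robot, y to its left, z up, the work surface at z = 0. Lengths are in m, angles in rad, forces in N, time in s.
With the tool pointing down it reaches from about 0.225 to 0.725 m from the base axis. Payload 3.1 kg.
Tool frame: the origin (TCP) lies on the mounting face of the last link; the fingertips stand 173 mm ahead of it and the grasp point (between the pads) lies 155 mm ahead of it; z points along the fingers, y is the line along which they close (so a half turn about z gives the same grasp; the last joint's range is limited). The gripper opens to 85 mm and grips with 20 to 120 N. Pads are 22 mm wide; open, the fingers measure 114 mm over their backs; the gripper's body (76 mm by 85 mm) begins 54 mm behind the grasp point. The pads swing forward as they close: fully open they stand 13 mm farther back than shut.
Start: joints at [1.128, 0.048, 0.099, 1.622, 0, 1.443], TCP at [0.163, 0.499, 0.405] pointing down, gripper open.
Joint ranges: [-2.91, 2.91], [-0.99, 1.94], [-1.21, 1.42], [-2.12, 2.29], [-1.49, 1.47], [-3.14, 3.14]. Speed limits (rad/s): [2.79, 2.79, 3.14, 3.14, 3.14, 3.14].

INTERFACE

Orientations are given as a 3x3 rotation matrix whose columns are the frame's x, y, z axes.
In Python, from bench import arm, cams, ticket gives the robot as it stands. The module is installed in compiled form; this text tells all that it offers.
- The arm moves only by the tool send_rows, never from a script. Its arguments are lists of equal length, an entry for each row: "turn": the turn, a rotation vector about the tool's x, y, z in degrees, a list of three; "travel": the shift along the tool's x, y, z in m, a list of three; "gripper": the opening, from -1 (shut) to 1 (fully open), so that 0 is half open. A call has 1 to 5 rows; each row is the pose to reach, as a shift and turn from the pose commanded when the call began, along the tool's axes at that moment; what a row does not reach only later rows make up. A row lasts 1/12 s, in which the tool goes at most 41.7 mm and 7.16 degrees, less where a joint would pass 70% of its speed; a pose out of reach is approached as far as the arm can. A call with a gripper value outside its range is refused whole. The fingers move at their own pace and stop on an object; "force" is the grip in N (left out, the last holds). Time passes only in rows, so rows that repeat a pose let the fingers close. It gives the time, the measured TCP pose, the force, the opening and the grip force at its end, in the units of the state.
- arm.state(): the state, without advancing time (a new reading comes with each control period).
- cams.grab_frame(name): name is "scene" or "top" or "wrist"; returns (picture, depth): 480x640x3 uint8, red, green, blue; 480x640 float32, m along the optical axis (not along the pixel's ray), 0 where there is no reading.
- cams.camera_model(name): a dict with "fx", "fy", "cx", "cy" (pixels), "dist" ([k1, k2, p1, p2, k3] as OpenCV has them; the pictures are not rectified), "R" (3x3) and "t" (3): a world point X has camera coordinates R X + t. Camera axes: x right, y down, z forward; pixel columns grow to the right and rows downward; lengths in m; the calibration is good to about 2 mm. A picture is of the moment at which its call begins: read the wrist's pose just before it. camera_model takes no time and is no camera call; for the wrist camera it gives the pose at the moment of the call.
- ticket.close_job(): hands the job in; it is judged then, once.
The state is a dict: "t": time; "joints": joint angles; "joint_velocities": joint speeds; "effort": joint torques, N m; "tcp_pos": TCP position; "ee_rot": TCP orientation; "force": force on the tool from outside, world axes, zero at the start; "moment": the same for the moment, N m; "grip_width": finger opening in m; "gripper_force": force on a finger pad.
Only numpy, scipy, OpenCV 4.12 (cv2) and the standard library are available. Lean on these libraries where they do the work, as an engineer would, in place of code of your own. Each camera call takes 0.05 s, during which the arm holds its last target. There are 200 camera calls.

TASK

Close up the spectrophotometer for a reading: pick up the loose compartment cover from the bench and lower it onto the two locating pins over the open sample compartment so that it lies flat and fully home, and let go of it. Then take the knob of the cell-changer rod at the front and pull it out until it clicks into its third notch (counted from fully pushed in), without running on to the fourth. Finish while still holding the knob there, at rest in the notch, and leave the other things on the bench alone.

Things in the scene. Friction and masses are not known exactly. Their poses are not given: they have to be found in the camera images.
- spectrophotometer: Fixed white instrument, 260 (its x) x 340 (its y) x 115 mm high; keypad and hood on its left (+y) half rise to 142. Origin: centre of underside on the bench; front faces -x. Right half: open sample compartment, 144 x 75 mm, in the flat top, centred at (-20, -85) mm, with four glass cells inside, below the top. Yaw up to 0.2 rad.
- cover_seat (a point): Point on the instrument's flat top, 115 mm above the bench, midway between two steel locating pins (6 mm thick, 12 mm high, tapered tips) 80 mm from it along the instrument's +x and -x. The centre of the cover's underside lies here when it is home. Axes as the instrument.
- cover: Loose dark plate flat on the bench right of the instrument: 180 (its x) x 110 (y) x 4 mm, 0.2 to 0.35 kg, a 9 mm hole 80 mm from the centre at each end of x. Origin: centre of underside, z up. Aluminium bar handle along x over the centre: 80 mm long, 12 wide (y), bar 24 to 36 mm above the underside, open below between end posts. Fits the pins either way round. Yaw up to 0.5 rad.
- rod_bushing (a point): Centre of the hole in the instrument's front face through which the cell-changer rod comes out, 68 mm above the bench; axes as the instrument. The rod moves along the instrument's x.
- rod_knob (a point): Centre of the black round knob on the end of the rod: 18 mm diameter, 24 mm long along the rod, axis level along the instrument's x, 68 mm above the bench. It moves with the rod: fully pushed in, it stands 40 mm in front of the bushing.
- cell_rod (a joint): How far the rod is pulled out along the instrument's -x, m: 0 fully in, 0.057 end stop. A spring ball clicks into four notches: 0, 0.018, 0.036 (third), 0.054. Drag about 1 N; within 3.8 mm of a notch's middle the ball draws the rod to it, and 5 to 7 N pull it out again; between notches it stays where left. Starts between 0 and 0.024.
- storage_box: Bystander: green open plastic box with a grid, 133 x 133 x 50 mm, to the left of the instrument. Origin: centre of underside.
- weighing_dish: Bystander: shallow round glass dish, 84 mm wide, 20 mm high, on the bench front left. Origin: centre of underside.
- tweezers: Bystander: steel tweezers lying on the bench in front and to the left, 135 mm long (along x), 8 mm high. Origin: about their middle, on the bench.
- reagent_jar: Bystander: amber glass jar with white cap, 60 mm wide, 95 mm high, to the right behind the cover. Origin: centre of underside.
Things that resemble listed ones, but are neither listed nor needed, are in the scene too. Several things look just like the cover: the one meant starts nearest to the robot's base.

How it is judged:
On the way, in this order (a step that is already met when the one before it is completed fails the run):
1. the cover lies home on its pins, let go (horizontal distance between cover and cover_seat below 0.004 m and z of cover in the frame of cover_seat between -0.002 and 0.002 m and angle between cover's own z axis and vertical below 0.035 rad and angle between the x axis of cover and the x axis of spectrophotometer, either way round below 0.06 rad and contact force between the fingers and cover below 0.1 N), for 0.3 s.
2. the rod is in its third notch, held by the knob (value of joint cell_rod between 0.0335 and 0.0385 m and contact force between the fingers and cell_rod above 3 N), for 0.3 s.
At the end, for the whole second after the job is handed in: Cover flat and home over both pins (centre within 4 mm of the seat, height within 2 mm, tilt under 2 degrees), not touched by the fingers; rod at rest in its third notch (36 mm, within 2.5 mm) with the fingers still holding its knob (contact over 3 N); never past 46 mm (all of step 1 and all of step 2 and velocity of joint cell_rod between -0.005 and 0.005 m/s); the arm keeps its last pose, push and grip.
It fails at once if the rod was pulled past the third notch, on towards the fourth (value of joint cell_rod above 0.046 m).
It fails at once if the cover was dropped (falling free by more than about 15 mm) (linear speed of cover above 0.55 m/s and contact force between cover and anything else below 0.05 N).
It fails at once if a bystander was moved by more than 20 mm (distance of any of storage_box, weighing_dish, tweezers, reagent_jar from where it was at the start of the episode above 0.02 m).
It also fails if it takes over 64 s, if anything falls off the work surface, if the arm or the gripper's body presses on something with over 40 N, if the wrist force passes 120 N, or if a joint passes its speed limit or range.

## Working session

There is one attempt and no reset: what is moved stays moved. The work goes in short steps, Python scripts to look and compute and a tool call to move; the robot and the scene stay as the last step left them, time stands still between calls to the robot, and variables do not carry over. Pictures are saved under pics/ and viewed, at most 10 in all, crops included, and the job is handed in when it is done.

Besides the shell and the picture viewer there is one more tool, called by a JSON object that holds its "op" and its "data". send_rows: Moves the arm, as the interface text tells. Its arguments: {"type":"object","properties":{"turn":{"type":"array"},"travel":{"type":"array"},"gripper":{"type":"array"},"force":{"type":"number"}},"required":["turn","travel","gripper"]}

```bash
mkdir -p pics; cat > h.py <<'E'
import numpy as np, cv2
from bench import arm, cams, ticket
def grab(n):
    m=cams.camera_model(n); p,d=cams.grab_frame(n); return p,d,m
def K(m): return np.array([[m['fx'],0,m['cx']],[0,m['fy'],m['cy']],[0,0,1.]])
def rays(m,uv):
    n=cv2.undistortPoints(np.float64(uv).reshape(-1,1,2),K(m),np.float64(m['dist'])).reshape(-1,2)
    R=np.array(m['R']);t=np.array(m['t'])
    return -R.T@t, np.c_[n,np.ones(len(n))]@R
def onplane(m,uv,z):
    c,d=rays(m,uv); return c+d*((z-c[2])/d[:,2])[:,None]
def depthpts(m,uv,d):
    uv=np.int32(uv).reshape(-1,2); c,r=rays(m,uv); return c+r*d[uv[:,1],uv[:,0]][:,None]
def proj(m,X): return cv2.projectPoints(np.float64(X).reshape(-1,1,3),cv2.Rodrigues(np.array(m['R']))[0],np.array(m['t'],float),K(m),np.float64(m['dist']))[0].reshape(-1,2)
def save(n,p): cv2.imwrite('pics/'+n,cv2.cvtColor(p,cv2.COLOR_RGB2BGR))
E
python3 - <<'E'
from h import *
for n in ['scene','top']:
    p,d,m=grab(n); save(n+'1.png',p); np.savez(n+'1.npz',p=p,d=d)
    print(n,m['fx'],m['cx'],m['cy'],-np.array(m['R']).T@m['t'],np.round(m['R'],2).tolist())
s=arm.state();print(s['t'],s['tcp_pos'],np.round(s['ee_rot'],3),s['grip_width'])
E
```

```text
scene 569.1261614748955 331.41280840422303 246.51781681730037 [0.97878254 0.58036112 1.28596093] [[-0.83, 0.55, -0.0], [0.46, 0.69, -0.56], [-0.3, -0.47, -0.83]]
top 479.5625895311698 322.5155381992265 237.94547771782177 [ 0.32490387 -0.08180617  1.62991656] [[-0.02, -1.0, 0.0], [-0.99, 0.02, -0.13], [0.13, -0.0, -0.99]]
0.1 [0.16247942 0.49903571 0.40361499] [[-0.951  0.31  -0.001]
 [ 0.31   0.951 -0.002]
 [ 0.    -0.002 -1.   ]] 0.08544492583386191
```

View pics/top1.png

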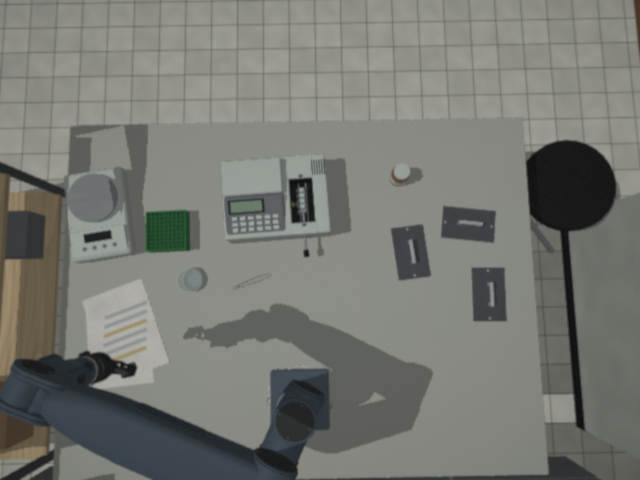

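View pics/scene1.png

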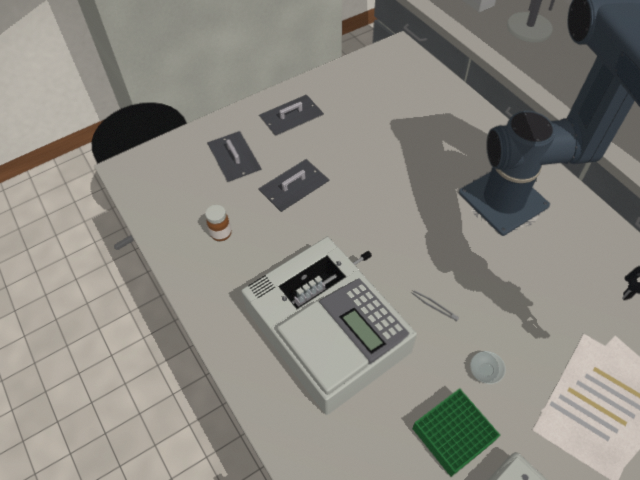

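The top view shows the instrument at (275,198), its knob at (306,253), and three cover-like plates: A (410,252), B (468,224) and C (489,294). The base is at about (300,405), so A looks nearest. I'll measure all three and confirm A in a crop.

```bash
python3 - <<'E'
from h import *
z=np.load('top1.npz');p,d=z['p'],z['d'];m=cams.camera_model('top')
g=cv2.cvtColor(p,cv2.COLOR_RGB2GRAY)
for n,(u,v) in dict(A=(410,252),B=(468,224),C=(489,294)).items():
    M=np.zeros_like(g);M[v-36:v+36,u-36:u+36]=(g[v-36:v+36,u-36:u+36]<100)
    cs=cv2.findContours(M,cv2.RETR_EXTERNAL,cv2.CHAIN_APPROX_NONE)[0];c=max(cs,key=cv2.contourArea)
    w=onplane(m,c.reshape(-1,2),.004)[:,:2]
    r=cv2.minAreaRect(np.float32(w*1000));b=cv2.boxPoints(r);e=max([b[1]-b[0],b[2]-b[1]],key=np.linalg.norm)
    print(n,r,'yaw',np.arctan2(e[1],e[0]),'dist',np.hypot(*r[0]))
# instrument top right half & knob
print('pins/front guess', onplane(m,[[306,253],[306,236],[301,200]],.115).round(3).tolist())
print('depthz',[round(x,3) for x in depthpts(m,[[306,253],[320,200],[250,175]],d)[:,2]])
print('knob',onplane(m,[[306,253]],.075).round(3))
a=cv2.resize(p[195:315,380:520],(700,600),interpolation=cv2.INTER_CUBIC)
b=cv2.resize(p[145:265,215:335],(600,600),interpolation=cv2.INTER_CUBIC)
save('cropA.png',a);save('cropI.png',b)
E
```

```text
A ((480.1877136230469, -385.29949951171875), (178.12664794921875, 110.27555847167969), 6.519307613372803) yaw 0.11378321 dist 615.6589515620724
B ((573.30615234375, -586.6864624023438), (180.5510711669922, 108.89774322509766), 83.19715881347656) yaw 1.4520644 dist 820.2932094570647
C ((333.4864807128906, -642.6450805664062), (111.17632293701172, 174.35081481933594), 88.80208587646484) yaw -0.020907763 dist 724.0206712480466
pins/front guess [[0.471, -0.033, 0.115], [0.526, -0.034, 0.115], [0.643, -0.019, 0.115]]
depthz [np.float64(0.07), np.float64(0.118), np.float64(0.135)]
knob [[ 0.475 -0.032  0.075]]
```

View pics/cropA.png

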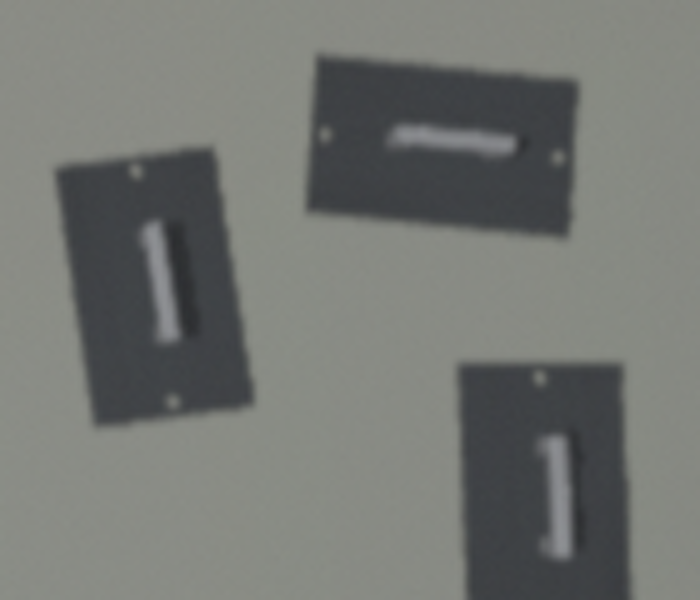

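View pics/cropI.png

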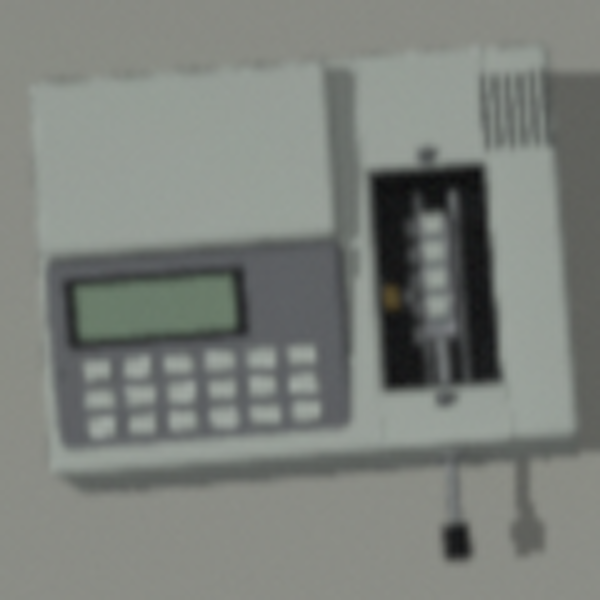

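Plate A (top view (410,252)) is the cover: it's 616 mm from the base, against 820 mm for B and 724 mm for C. Its handle and both holes are visible. The instrument crop shows pins at top-view pixels (300.6,175.6) and (304.2,224.4), with the knob at (306,253). Next I'll move above A.

{"op": "send_rows", "data": {"turn": [[0,0,0],[0,0,0],[0,0,0],[0,0,0],[0,0,0]], "travel": [[-0.023,-0.0296,0],[-0.046,-0.0592,0],[-0.069,-0.0888,0],[-0.092,-0.1184,0],[-0.115,-0.148,0]], "gripper": [1,1,1,1,1]}}

```text
t: 0.52
tcp_pos: [0.226, 0.3213, 0.404]
ee_rot: [[-0.951, 0.309, -0.001], [0.309, 0.951, -0.001], [0.0, -0.001, -1.0]]
force: [0.7, -0.1, 0.9]
grip_width: 0.0853
gripper_force: 0.0
```

{"op": "send_rows", "data": {"turn": [[0,0,0],[0,0,0],[0,0,0],[0,0,0],[0,0,0]], "travel": [[-0.023,-0.0296,0],[-0.046,-0.0592,0],[-0.069,-0.0888,0],[-0.092,-0.1184,0],[-0.115,-0.148,0]], "gripper": [1,1,1,1,1]}}

```text
t: 0.93
tcp_pos: [0.2894, 0.1449, 0.4044]
ee_rot: [[-0.951, 0.309, 0.0], [0.309, 0.951, 0.0], [-0.0, 0.0, -1.0]]
force: [1.3, 0.5, -1.0]
grip_width: 0.0854
gripper_force: 0.0
```

{"op": "send_rows", "data": {"turn": [[0,0,0],[0,0,0],[0,0,0],[0,0,0],[0,0,0]], "travel": [[-0.023,-0.0296,0],[-0.046,-0.0592,0],[-0.069,-0.0888,0],[-0.092,-0.1184,0],[-0.115,-0.148,0]], "gripper": [1,1,1,1,1]}}

```text
t: 1.35
tcp_pos: [0.3531, -0.0318, 0.4044]
ee_rot: [[-0.951, 0.31, 0.0], [0.31, 0.951, 0.0], [-0.0, 0.0, -1.0]]
force: [-0.0, 1.5, -0.5]
grip_width: 0.0855
gripper_force: 0.0
```

{"op": "send_rows", "data": {"turn": [[0,0,0],[0,0,0],[0,0,0],[0,0,0],[0,0,0]], "travel": [[-0.023,-0.0296,0],[-0.046,-0.0592,0],[-0.069,-0.0888,0],[-0.092,-0.1184,0],[-0.115,-0.148,0]], "gripper": [1,1,1,1,1]}}

```text
t: 1.77
tcp_pos: [0.4167, -0.2081, 0.4041]
ee_rot: [[-0.951, 0.31, -0.001], [0.31, 0.951, 0.001], [0.001, 0.0, -1.0]]
force: [0.8, -0.1, 1.5]
grip_width: 0.0853
gripper_force: 0.0
```

{"op": "send_rows", "data": {"turn": [[0,0,-5],[0,0,-10],[0,0,-15],[0,0,-20],[0,0,-24.5]], "travel": [[-0.023,-0.0296,0],[-0.046,-0.0592,0],[-0.069,-0.0888,0],[-0.092,-0.1184,0],[-0.115,-0.148,0]], "gripper": [1,1,1,1,1]}}

```text
t: 2.18
tcp_pos: [0.4804, -0.3843, 0.4037]
ee_rot: [[-0.993, -0.116, -0.001], [-0.116, 0.993, 0.001], [0.001, 0.001, -1.0]]
force: [0.4, 0.2, 0.5]
grip_width: 0.0853
gripper_force: 0.0
```

{"op": "send_rows", "data": {"turn": [[0,0,0],[0,0,0],[0,0,0]], "travel": [[0,0,0],[0,0,0],[0,0,0]], "gripper": [1,1,1]}}

```text
t: 2.43
tcp_pos: [0.4801, -0.3824, 0.4036]
ee_rot: [[-0.994, -0.112, -0.002], [-0.112, 0.994, 0.002], [0.001, 0.002, -1.0]]
force: [-0.7, -0.4, -0.2]
grip_width: 0.0852
gripper_force: 0.0
```

```bash
python3 - <<'E'
from h import *
s=arm.state();p,d,m=grab('wrist');save('w1.png',p);np.savez('w1.npz',p=p,d=d,R=m['R'],t=m['t'])
print(s['t'],s['tcp_pos'],np.round(s['ee_rot'],3).tolist(),s['joints'])
print(-np.array(m['R']).T@m['t'],np.round(m['R'],2).tolist())
t,dt,mt=grab('top');np.savez('top2.npz',p=t,d=dt)
g=cv2.cvtColor(p,cv2.COLOR_RGB2GRAY);M=(g<100).astype(np.uint8)
for c in cv2.findContours(M,cv2.RETR_EXTERNAL,cv2.CHAIN_APPROX_NONE)[0]:
    if cv2.contourArea(c)>3000:
        w=onplane(m,c.reshape(-1,2),.004)[:,:2];print(cv2.boundingRect(c),cv2.minAreaRect(np.float32(w*1000)))
E
```

```text
2.4333 [ 0.48005301 -0.38243723  0.40362958] [[-0.994, -0.112, -0.002], [-0.112, 0.994, 0.002], [0.001, 0.002, -1.0]] [-7.81988745e-01  2.88054958e-01  3.68116023e-01  1.65353226e+00
  3.17620779e-04 -8.93930555e-01]
[ 0.40786741 -0.39069034  0.37249181] [[-0.11, 0.99, 0.0], [0.95, 0.11, 0.28], [0.28, 0.03, -0.96]]
(0, 194, 640, 286) ((672.1373901367188, -359.15460205078125), (400.07470703125, 897.81396484375), 6.296963214874268)
(258, 100, 119, 182) ((477.0686950683594, -384.0657958984375), (177.6892547607422, 109.12279510498047), 6.542158603668213)
(0, 0, 114, 116) ((370.2476806640625, -640.9536743164062), (113.03955841064453, 101.27539825439453), 88.86508178710938)
```

View pics/w1.png

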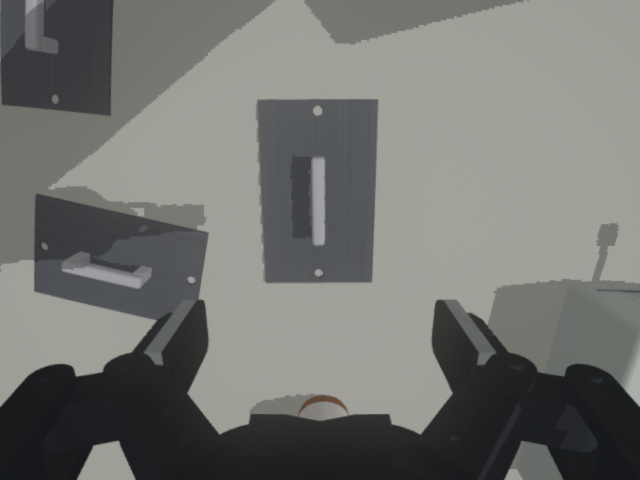

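The wrist view shows cover A clear between the fingers: holes at about (318,111) and (318,272), handle at (319,200). The yaw matches. I'll refine the hole positions and do the pins later from the same relative view.

```bash
cat >> h.py <<'E'
def blob(g,u,v,r,bright=True):
    u0,v0=int(u)-r,int(v)-r; w=g[v0:v0+2*r+1,u0:u0+2*r+1].astype(float)
    b=np.median(w); k=np.clip((w-b) if bright else (b-w),0,None); k[k<.4*k.max()]=0
    n,l,st,ce=cv2.connectedComponentsWithStats((k>0).astype(np.uint8)); i=1+np.argmax(st[1:,4]); k[l!=i]=0
    yy,xx=np.mgrid[:k.shape[0],:k.shape[1]]; return np.array([u0+(k*xx).sum()/k.sum(),v0+(k*yy).sum()/k.sum()]),st[i,4]
E
python3 - <<'E'
from h import *
z=np.load('w1.npz');g=cv2.cvtColor(z['p'],cv2.COLOR_RGB2GRAY);m=cams.camera_model('wrist')
a,na=blob(g,317.5,111,9);b,nb=blob(g,318.5,272.5,9);w=onplane(m,[a,b],.002)
print(a,na,b,nb,w,(w[0]+w[1])/2,np.linalg.norm(w[0]-w[1]),np.arctan2(*(w[1]-w[0])[1::-1]))
s=arm.state();print(np.array(s['ee_rot']).T@((w[0]+w[1])/2-s['tcp_pos']),np.array(s['ee_rot']).T@(w-s['tcp_pos']).T)
E
```

```text
[317.11793179 110.32057206] 75 [318.1104182  272.27512839] 46 [[ 0.39881726 -0.3934328   0.002     ]
 [ 0.5578723  -0.37456058  0.002     ]] [ 0.47834478 -0.38399669  0.002     ] 0.16017074628871925 0.11809999295951525
[ 0.00205879 -0.00238457  0.40343499] [[ 0.08214326 -0.07802568]
 [-0.00276402 -0.00200513]
 [ 0.40340722  0.40346276]]
```

{"op": "send_rows", "data": {"turn": [[0,0,-0.3],[0,0,-0.3],[0,0,-0.3],[0,0,-0.3],[0,0,-0.3]], "travel": [[0.002,-0.0024,0.036],[0.002,-0.0024,0.072],[0.002,-0.0024,0.108],[0.002,-0.0024,0.144],[0.002,-0.0024,0.176]], "gripper": [1,1,1,1,1]}}

```text
t: 2.95
tcp_pos: [0.478, -0.3833, 0.2282]
ee_rot: [[-0.993, -0.119, 0.001], [-0.119, 0.993, -0.001], [-0.001, -0.001, -1.0]]
force: [0.2, 0.3, -0.6]
grip_width: 0.0852
gripper_force: 0.0
```

{"op": "send_rows", "data": {"turn": [[0,0,0],[0,0,0],[0,0,0],[0,0,0],[0,0,0]], "travel": [[0,0,0.02],[0,0,0.035],[0,0,0.0405],[0,0,0.0405],[0,0,0.0405]], "gripper": [1,1,1,1,1]}}

```text
t: 3.37
tcp_pos: [0.4788, -0.3846, 0.1899]
ee_rot: [[-0.993, -0.118, 0.001], [-0.118, 0.993, -0.001], [-0.001, -0.002, -1.0]]
force: [-0.1, -0.5, 0.2]
grip_width: 0.0854
gripper_force: 0.0
```

{"op": "send_rows", "data": {"turn": [[0,0,0],[0,0,0],[0,0,0],[0,0,0],[0,0,0]], "travel": [[0,0,0],[0,0,0],[0,0,0],[0,0,0],[0,0,0]], "gripper": [-0.7,-0.7,-0.7,-0.7,-0.7], "force": 50}}

```text
t: 3.78
tcp_pos: [0.4786, -0.3853, 0.1888]
ee_rot: [[-0.993, -0.118, 0.001], [-0.118, 0.993, -0.001], [-0.001, -0.001, -1.0]]
force: [0.3, 0.2, 0.3]
grip_width: 0.0257
gripper_force: 0.0
```

{"op": "send_rows", "data": {"turn": [[0,0,0],[0,0,0],[0,0,0],[0,0,0],[0,0,0]], "travel": [[0,0,0],[0,0,0],[0,0,0],[0,0,0],[0,0,0]], "gripper": [-1,-1,-1,-1,-1]}}

```text
t: 4.2
tcp_pos: [0.4786, -0.3851, 0.1886]
ee_rot: [[-0.993, -0.118, 0.0], [-0.118, 0.993, -0.0], [-0.0, -0.0, -1.0]]
force: [-0.3, 1.1, 3.7]
grip_width: 0.011
gripper_force: 51.6
```

Gripped. Before carrying it, I'll let go, since nothing has moved, and look at the pins from the same relative camera height. That way calibration bias cancels.

```bash
python3 - <<'E'
from h import *
m=cams.camera_model('top');w=onplane(m,[[300.6,175.6],[304.2,224.4]],.12);c=w.mean(0)
print(w,c,np.linalg.norm(w[0]-w[1]),np.arctan2(*(w[0]-w[1])[1::-1]))
E
```

```text
[[ 0.72187001 -0.01901893  0.12      ]
 [ 0.56232639 -0.02868167  0.12      ]] [ 0.6420982 -0.0238503  0.12     ] 0.15983596658994725 0.060490994436751634
```

{"op": "send_rows", "data": {"turn": [[0,0,0],[0,0,0],[0,0,0],[0,0,0],[0,0,0]], "travel": [[0,0,0],[0,0,0],[0,0,0],[0,0,0],[0,0,0]], "gripper": [1,1,1,1,1]}}

```text
t: 4.62
tcp_pos: [0.4784, -0.385, 0.1879]
ee_rot: [[-0.993, -0.118, -0.0], [-0.118, 0.993, 0.0], [0.0, 0.0, -1.0]]
force: [-0.4, 0.1, 0.5]
grip_width: 0.0708
gripper_force: 0.0
```

{"op": "send_rows", "data": {"turn": [[0,0,0],[0,0,0],[0,0,0],[0,0,0],[0,0,0]], "travel": [[0,0,-0.03],[0,0,-0.065],[0,0,-0.1],[0,0,-0.135],[0,0,-0.17]], "gripper": [1,1,1,1,1]}}

```text
t: 5.03
tcp_pos: [0.4782, -0.3849, 0.3597]
ee_rot: [[-0.993, -0.118, -0.0], [-0.118, 0.993, 0.0], [0.0, 0.0, -1.0]]
force: [-0.1, -0.8, -0.8]
grip_width: 0.0855
gripper_force: 0.0
```

{"op": "send_rows", "data": {"turn": [[0,0,0],[0,0,0],[0,0,0],[0,0,0],[0,0,0]], "travel": [[0,0,-0.035],[0,0,-0.07],[0,0,-0.105],[0,0,-0.14],[0,0,-0.16]], "gripper": [1,1,1,1,1]}}

```text
t: 5.45
tcp_pos: [0.478, -0.3846, 0.5231]
ee_rot: [[-0.993, -0.118, 0.004], [-0.118, 0.993, -0.004], [-0.004, -0.005, -1.0]]
force: [0.3, 0.5, 0.3]
grip_width: 0.0853
gripper_force: 0.0
```

{"op": "send_rows", "data": {"turn": [[0,0,0],[0,0,0],[0,0,0],[0,0,0],[0,0,0]], "travel": [[-0.0205,0.0339,0],[-0.041,0.0678,0],[-0.0615,0.1017,0],[-0.082,0.1356,0],[-0.1025,0.1695,0]], "gripper": [1,1,1,1,1]}}

```text
t: 5.87
tcp_pos: [0.5607, -0.2032, 0.5184]
ee_rot: [[-0.993, -0.117, 0.0], [-0.117, 0.993, -0.0], [-0.0, -0.0, -1.0]]
force: [1.7, -0.8, 0.4]
grip_width: 0.0853
gripper_force: 0.0
```

{"op": "send_rows", "data": {"turn": [[0,0,1],[0,0,2],[0,0,3.3],[0,0,3.3],[0,0,3.3]], "travel": [[-0.0205,0.0339,0],[-0.041,0.0678,0],[-0.0615,0.1017,0],[-0.082,0.1356,0],[-0.1025,0.1695,0]], "gripper": [1,1,1,1,1]}}

```text
t: 6.28
tcp_pos: [0.6425, -0.0224, 0.5183]
ee_rot: [[-0.998, -0.06, 0.0], [-0.06, 0.998, -0.0], [-0.0, -0.0, -1.0]]
force: [1.5, -1.0, -0.2]
grip_width: 0.0854
gripper_force: 0.0
```

{"op": "send_rows", "data": {"turn": [[0,0,0],[0,0,0],[0,0,0],[0,0,0]], "travel": [[0,0,0],[0,0,0],[0,0,0],[0,0,0]], "gripper": [1,1,1,1]}}

```text
t: 6.62
tcp_pos: [0.6418, -0.0254, 0.5185]
ee_rot: [[-0.998, -0.059, 0.0], [-0.059, 0.998, -0.001], [-0.0, -0.001, -1.0]]
force: [-0.1, -0.6, -0.1]
grip_width: 0.0851
gripper_force: 0.0
```

```bash
python3 - <<'E'
from h import *
s=arm.state();p,d,m=grab('wrist');save('w2.png',p);np.savez('w2.npz',p=p,d=d,R=m['R'],t=m['t'])
print(s['t'],s['tcp_pos'],np.round(s['ee_rot'],4).tolist(),s['joints'])
E
```

```text
6.6167 [ 0.6417989  -0.02537524  0.5184587 ] [[-0.9983, -0.0591, 0.0001], [-0.0591, 0.9983, -0.0006], [-0.0, -0.0006, -1.0]] [-1.43740988e-01  4.75609117e-01  8.48786911e-01  1.94381315e+00
 -5.50286653e-04 -2.02877913e-01]
```

View pics/w2.png

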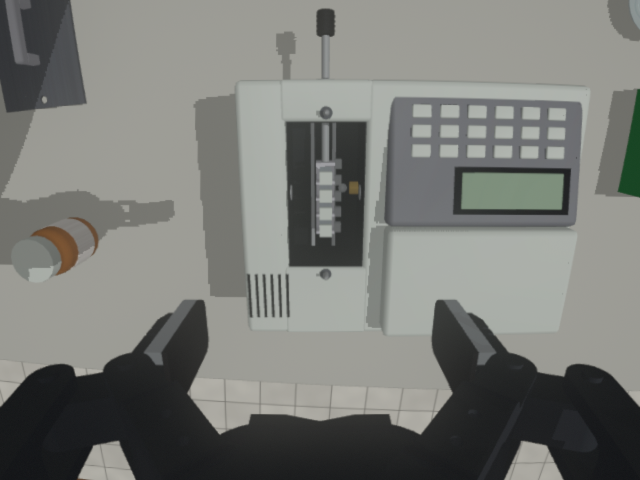

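The wrist view shows the pins at (326,113) and (326,274), the knob at (326,22), and the rod coming out of the front near (325,80).

```bash
python3 - <<'E'
from h import *
z=np.load('w2.npz');p=z['p'];g=cv2.cvtColor(p,cv2.COLOR_RGB2GRAY);m=cams.camera_model('wrist')
s=arm.state();R=np.array(s['ee_rot'])
a,na=blob(g,326,112.5,7,False);b,nb=blob(g,326,274,7,False)
for zz in (.117,.121):
    w=onplane(m,[a,b],zz);c=w.mean(0);print(a,na,b,nb,w.round(4).tolist(),'c',c.round(4),np.linalg.norm(w[0]-w[1]),'yaw',np.arctan2(*(w[1]-w[0])[1::-1]),'tool',R.T@(c-s['tcp_pos']))
# knob: dark blob ; columns/rows
M=(g[2:60,300:350]<70).astype(np.uint8);n,l,st,ce=cv2.connectedComponentsWithStats(M);i=1+np.argmax(st[1:,4]);x,y,w_,h_,_=st[i];print('knob box',x+300,y+2,w_,h_)
print('knob silhouette @.068',onplane(m,[[x+300+w_/2-.5,y+2],[x+300+w_/2-.5,y+2+h_-1]],.068).round(4).tolist(), '@.077',onplane(m,[[x+300+w_/2,y+2],[x+300+w_/2,y+2+h_-1]],.077).round(4).tolist())
for zz in g[100:126,314:338:1][::2]: print(*zz[::2])
# front face top edge
print('front top edge', onplane(m,[[325,80],[325,83]],.115).round(4).tolist())
E
```

```text
[324.68127962 112.87322275] 87 [324.59566581 272.89734816] 73 [[0.5619, -0.0263, 0.117], [0.7194, -0.0166, 0.117]] c [ 0.6407 -0.0215  0.117 ] 0.15780646606123158 yaw 0.061575113424547676 tool [0.00092402 0.0044489  0.4016451 ]
[324.68127962 112.87322275] 87 [324.59566581 272.89734816] 73 [[0.562, -0.0264, 0.121], [0.7178, -0.0168, 0.121]] c [ 0.6399 -0.0216  0.121 ] 0.15610229939632791 yaw 0.06157511342454767 tool [0.0016981  0.00439835 0.39764482]
knob box 317 9 17 27
knob silhouette @.068 [[0.461, -0.0316, 0.068], [0.4853, -0.0302, 0.068]] @.077 [[0.4633, -0.0311, 0.077], [0.487, -0.0297, 0.077]]
174 174 174 174 174 174 174 174 174 174 174 174
174 174 174 174 174 174 174 174 174 174 174 174
173 174 174 173 174 173 173 174 174 174 174 174
173 173 173 173 163 132 129 155 172 174 173 174
173 173 173 164 101 90 93 93 119 172 173 173
173 162 159 116 84 97 118 112 91 156 173 173
172 142 129 84 78 101 137 126 92 131 173 173
172 144 131 89 76 94 113 109 91 144 172 173
172 170 142 121 78 87 91 92 100 169 172 172
163 163 162 161 130 97 95 114 145 163 163 163
144 143 143 143 143 140 136 142 143 143 142 142
74 70 70 70 81 84 83 80 69 79 84 71
77 59 59 61 94 106 107 94 58 85 103 70
front top edge [[0.533, -0.0278, 0.115], [0.5356, -0.0276, 0.115]]
```

```bash
python3 - <<'E'
from h import *
p=np.load('w2.npz')['p']
save('pins.png',np.hstack([cv2.resize(p[v-12:v+13,326-12:326+13],(400,400),interpolation=cv2.INTER_NEAREST) for v in (113,274)]))
E
```

```text
(no output)
```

View pics/pins.png

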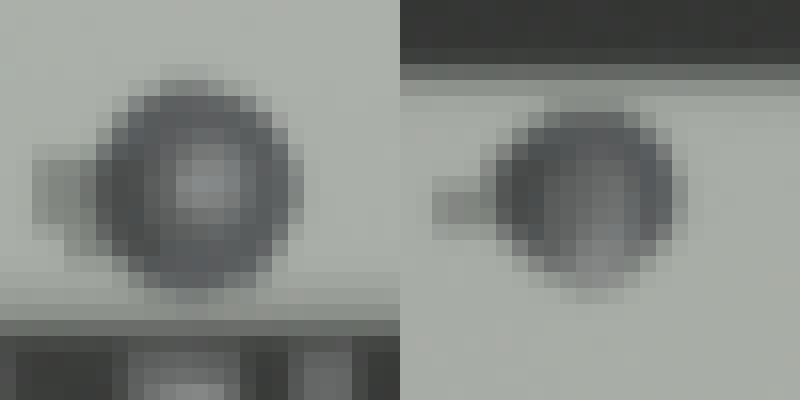

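```bash
python3 - <<'E'
from h import *
m=cams.camera_model('wrist');s=arm.state();R=np.array(s['ee_rot'])
w=onplane(m,[[326.0,112.2],[325.5,274.0]],.1155);c=w.mean(0)
print(w.round(4).tolist(),'c',c.round(4),np.linalg.norm(w[0]-w[1]),'yaw',np.arctan2(*(w[1]-w[0])[1::-1]))
E
```

```text
[[0.5612, -0.0251, 0.1155], [0.7212, -0.0156, 0.1155]] c [ 0.6412 -0.0203  0.1155] 0.16027446572197784 yaw 0.05982453339769284
```

{"op": "send_rows", "data": {"turn": [[0,0,0],[0,0,0],[0,0,0],[0,0,0],[0,0,0]], "travel": [[0.0184,-0.0348,0],[0.0369,-0.0697,0],[0.0553,-0.1045,0],[0.0738,-0.1393,0],[0.0922,-0.1741,0]], "gripper": [1,1,1,1,1]}}

```text
t: 7.08
tcp_pos: [0.5585, -0.2062, 0.5189]
ee_rot: [[-0.998, -0.058, 0.001], [-0.058, 0.998, -0.001], [-0.001, -0.001, -1.0]]
force: [0.5, -0.6, -0.2]
grip_width: 0.0853
gripper_force: 0.0
```

{"op": "send_rows", "data": {"turn": [[0,0,-1],[0,0,-2],[0,0,-3.4],[0,0,-3.4],[0,0,-3.4]], "travel": [[0.0184,-0.0348,0],[0.0369,-0.0697,0],[0.0553,-0.1045,0],[0.0738,-0.1393,0],[0.0922,-0.1741,0]], "gripper": [1,1,1,1,1]}}

```text
t: 7.5
tcp_pos: [0.4764, -0.3855, 0.5191]
ee_rot: [[-0.993, -0.117, 0.001], [-0.117, 0.993, -0.001], [-0.001, -0.001, -1.0]]
force: [1.2, -0.5, 0.1]
grip_width: 0.0854
gripper_force: 0.0
```

{"op": "send_rows", "data": {"turn": [[0,0,0],[0,0,0],[0,0,0],[0,0,0],[0,0,0]], "travel": [[0,0,0.035],[0,0,0.07],[0,0,0.1],[0,0,0.1155],[0,0,0.1155]], "gripper": [1,1,1,1,1]}}

```text
t: 7.92
tcp_pos: [0.4768, -0.3835, 0.3972]
ee_rot: [[-0.993, -0.116, -0.007], [-0.116, 0.993, 0.007], [0.006, 0.007, -1.0]]
force: [0.9, 0.2, -0.2]
grip_width: 0.0853
gripper_force: 0.0
```

{"op": "send_rows", "data": {"turn": [[0,0,0],[0,0,0],[0,0,0],[0,0,0]], "travel": [[0,0,0],[0,0,0],[0,0,0],[0,0,0]], "gripper": [1,1,1,1]}}

```text
t: 8.25
tcp_pos: [0.4793, -0.3834, 0.4054]
ee_rot: [[-0.993, -0.119, 0.003], [-0.119, 0.993, -0.003], [-0.003, -0.004, -1.0]]
force: [-1.3, -0.7, 0.3]
grip_width: 0.0856
gripper_force: 0.0
```

```bash
python3 - <<'E'
from h import *
s=arm.state();p,d,m=grab('wrist');R=np.array(s['ee_rot']);g=cv2.cvtColor(p,cv2.COLOR_RGB2GRAY);save('w3.png',p)
M=(g<100).astype(np.uint8)
uv=proj(m,[[.3988,-.3944,.002],[.5579,-.3756,.002]]);q=[blob(g,*x.round(),10) for x in uv]
w=onplane(m,[x[0] for x in q],.002);c=w.mean(0)
print(s['t'],s['tcp_pos'],np.round(R,4).tolist(),q)
print(w,c,np.linalg.norm(w[0]-w[1]),'yaw',np.arctan2(*(w[1]-w[0])[1::-1]),R.T@(c-s['tcp_pos']))
E
```

```text
8.25 [ 0.47927604 -0.38335542  0.40544562] [[-0.9928, -0.1194, 0.0033], [-0.1194, 0.9928, -0.0033], [-0.0029, -0.0036, -1.0]] [(array([319.01113689, 109.55174014]), np.int32(73)), (array([318.95652174, 270.95479641]), np.int32(48))]
[[ 0.39846269 -0.39555333  0.002     ]
 [ 0.55678777 -0.37663333  0.002     ]] [ 0.47762523 -0.38609333  0.002     ] 0.15945154539518522 yaw 0.11893695139878367 [ 0.00312534 -0.00105133  0.40344481]
```

{"op": "send_rows", "data": {"turn": [[0,0,0],[0,0,0],[0,0,0],[0,0,0],[0,0,0]], "travel": [[0,-0.001,0.036],[0,-0.001,0.072],[0,-0.001,0.108],[0,-0.001,0.144],[0,-0.001,0.17]], "gripper": [1,1,1,1,1]}}

```text
t: 8.72
tcp_pos: [0.4789, -0.3834, 0.2301]
ee_rot: [[-0.993, -0.12, -0.001], [-0.12, 0.993, 0.001], [0.001, 0.002, -1.0]]
force: [-0.6, 0.7, -1.1]
grip_width: 0.0854
gripper_force: 0.0
```

{"op": "send_rows", "data": {"turn": [[0,0,0],[0,0,0],[0,0,0],[0,0,0],[0,0,0]], "travel": [[0,0,0],[0,0,0],[0,0,0],[0,0,0],[0,0,0]], "gripper": [1,1,1,1,1]}}

```text
t: 9.13
tcp_pos: [0.4803, -0.385, 0.2363]
ee_rot: [[-0.993, -0.12, 0.004], [-0.12, 0.993, -0.004], [-0.004, -0.005, -1.0]]
force: [-0.7, -0.2, -0.3]
grip_width: 0.0852
gripper_force: 0.0
```

{"op": "send_rows", "data": {"turn": [[0,0,0],[0,0,0],[0,0,0],[0,0,0],[0,0,0]], "travel": [[0.001,0,0.01],[0.001,0,0.02],[0.001,0,0.03],[0.001,0,0.04],[0.001,0,0.045]], "gripper": [1,1,1,1,1]}}

```text
t: 9.55
tcp_pos: [0.4774, -0.3833, 0.1847]
ee_rot: [[-0.993, -0.119, -0.003], [-0.119, 0.993, 0.003], [0.003, 0.003, -1.0]]
force: [-0.3, 0.6, -0.2]
grip_width: 0.0853
gripper_force: 0.0
```

{"op": "send_rows", "data": {"turn": [[0,0,0],[0,0,0],[0,0,0],[0,0,0],[0,0,0]], "travel": [[0,0,0],[0,0,0],[0,0,0],[0,0,0],[0,0,0]], "gripper": [1,1,1,1,1]}}

```text
t: 9.97
tcp_pos: [0.4785, -0.3844, 0.1886]
ee_rot: [[-0.993, -0.12, 0.001], [-0.12, 0.993, -0.001], [-0.001, -0.001, -1.0]]
force: [0.1, 0.1, -0.2]
grip_width: 0.0854
gripper_force: 0.0
```

Good. Close with a firm grip, then lift a little.

{"op": "send_rows", "data": {"turn": [[0,0,0],[0,0,0],[0,0,0],[0,0,0],[0,0,0]], "travel": [[0,0,0],[0,0,0],[0,0,0],[0,0,0],[0,0,0]], "gripper": [-0.7,-0.7,-0.7,-0.7,-0.7], "force": 60}}

```text
t: 10.38
tcp_pos: [0.4782, -0.3841, 0.1878]
ee_rot: [[-0.993, -0.12, 0.0], [-0.12, 0.993, -0.0], [-0.0, -0.0, -1.0]]
force: [0.2, -0.6, 0.7]
grip_width: 0.0255
gripper_force: 0.0
```

{"op": "send_rows", "data": {"turn": [[0,0,0],[0,0,0],[0,0,0],[0,0,0],[0,0,0]], "travel": [[0,0,0],[0,0,0],[0,0,0],[0,0,0],[0,0,0]], "gripper": [-1,-1,-1,-1,-1]}}

```text
t: 10.8
tcp_pos: [0.4783, -0.3842, 0.1879]
ee_rot: [[-0.993, -0.119, 0.0], [-0.119, 0.993, -0.0], [-0.0, -0.0, -1.0]]
force: [0.1, -0.2, 1.5]
grip_width: 0.0102
gripper_force: 60.2
```

{"op": "send_rows", "data": {"turn": [[0,0,0],[0,0,0],[0,0,0],[0,0,0],[0,0,0]], "travel": [[0,0,-0.01],[0,0,-0.03],[0,0,-0.06],[0,0,-0.09],[0,0,-0.12]], "gripper": [-1,-1,-1,-1,-1]}}

```text
t: 11.22
tcp_pos: [0.4777, -0.3836, 0.3081]
ee_rot: [[-0.993, -0.12, -0.002], [-0.12, 0.993, 0.002], [0.002, 0.002, -1.0]]
force: [0.6, -0.8, -2.5]
grip_width: 0.0106
gripper_force: 59.8
```

{"op": "send_rows", "data": {"turn": [[0,0,0],[0,0,0],[0,0,0],[0,0,0],[0,0,0]], "travel": [[0,0,-0.03],[0,0,-0.055],[0,0,-0.07],[0,0,-0.07],[0,0,-0.07]], "gripper": [-1,-1,-1,-1,-1]}}

```text
t: 11.63
tcp_pos: [0.4783, -0.3842, 0.3785]
ee_rot: [[-0.993, -0.12, 0.001], [-0.12, 0.993, -0.001], [-0.001, -0.001, -1.0]]
force: [-0.0, -0.6, -2.2]
grip_width: 0.0106
gripper_force: 59.9
```

{"op": "send_rows", "data": {"turn": [[0,0,0],[0,0,0]], "travel": [[0,0,0],[0,0,0]], "gripper": [-1,-1]}}

```text
t: 11.8
tcp_pos: [0.4778, -0.3837, 0.3749]
ee_rot: [[-0.993, -0.12, -0.003], [-0.12, 0.993, 0.003], [0.003, 0.004, -1.0]]
force: [0.4, 0.1, -2.3]
grip_width: 0.0108
gripper_force: 59.9
```

{"op": "send_rows", "data": {"turn": [[0,0,0],[0,0,0],[0,0,0],[0,0,0],[0,0,0]], "travel": [[-0.008,0.0133,0],[-0.02,0.0332,0],[-0.034,0.0565,0],[-0.052,0.0864,0],[-0.07,0.1163,0]], "gripper": [-1,-1,-1,-1,-1]}}

```text
t: 12.22
tcp_pos: [0.5339, -0.2586, 0.3759]
ee_rot: [[-0.993, -0.118, -0.002], [-0.118, 0.993, 0.002], [0.002, 0.002, -1.0]]
force: [0.8, 0.1, -1.7]
grip_width: 0.0107
gripper_force: 59.8
```

{"op": "send_rows", "data": {"turn": [[0,0,0],[0,0,0],[0,0,0],[0,0,0],[0,0,0]], "travel": [[-0.018,0.0299,0],[-0.036,0.0598,0],[-0.054,0.0897,0],[-0.07,0.1163,0],[-0.085,0.1412,0]], "gripper": [-1,-1,-1,-1,-1]}}

```text
t: 12.63
tcp_pos: [0.6015, -0.107, 0.376]
ee_rot: [[-0.993, -0.121, -0.003], [-0.121, 0.993, 0.002], [0.003, 0.002, -1.0]]
force: [-0.1, -0.4, -2.6]
grip_width: 0.0111
gripper_force: 59.8
```

{"op": "send_rows", "data": {"turn": [[0,0,0.7],[0,0,1.4],[0,0,2.1],[0,0,2.8],[0,0,3.4]], "travel": [[-0.0148,0.0246,0],[-0.0278,0.0461,0],[-0.0388,0.0644,0],[-0.0468,0.0777,0],[-0.0508,0.0844,0]], "gripper": [-1,-1,-1,-1,-1]}}

```text
t: 13.05
tcp_pos: [0.6418, -0.017, 0.3757]
ee_rot: [[-0.998, -0.063, -0.003], [-0.063, 0.998, 0.002], [0.003, 0.002, -1.0]]
force: [0.0, 0.1, -2.9]
grip_width: 0.0111
gripper_force: 59.8
```

{"op": "send_rows", "data": {"turn": [[0,0,0],[0,0,0],[0,0,0],[0,0,0],[0,0,0]], "travel": [[0,0,0],[0,0,0],[0,0,0],[0,0,0],[0,0,0]], "gripper": [-1,-1,-1,-1,-1]}}

```text
t: 13.47
tcp_pos: [0.6414, -0.0212, 0.3778]
ee_rot: [[-0.998, -0.059, -0.0], [-0.059, 0.998, -0.0], [0.0, -0.0, -1.0]]
force: [-0.1, -0.3, -2.3]
grip_width: 0.0109
gripper_force: 59.8
```

{"op": "send_rows", "data": {"turn": [[0,0,0],[0,0,0],[0,0,0],[0,0,0],[0,0,0]], "travel": [[0,0,0],[0,0,0],[0,0,0],[0,0,0],[0,0,0]], "gripper": [-1,-1,-1,-1,-1]}}

```text
t: 13.88
tcp_pos: [0.6417, -0.0202, 0.3778]
ee_rot: [[-0.998, -0.06, 0.0], [-0.06, 0.998, -0.0], [-0.0, -0.0, -1.0]]
force: [0.6, -0.2, -2.5]
grip_width: 0.0103
gripper_force: 59.8
```

{"op": "send_rows", "data": {"turn": [[0,0,0],[0,0,0],[0,0,0],[0,0,0],[0,0,0]], "travel": [[0,0,0.012],[0,0,0.027],[0,0,0.042],[0,0,0.054],[0,0,0.059]], "gripper": [-1,-1,-1,-1,-1]}}

```text
t: 14.3
tcp_pos: [0.6411, -0.0199, 0.316]
ee_rot: [[-0.998, -0.06, -0.004], [-0.06, 0.998, 0.001], [0.004, 0.001, -1.0]]
force: [-1.1, 0.0, -3.8]
grip_width: 0.011
gripper_force: 59.7
```

{"op": "send_rows", "data": {"turn": [[0,0,0],[0,0,0],[0,0,0],[0,0,0],[0,0,0]], "travel": [[0,0,0],[0,0,0],[0,0,0],[0,0,0],[0,0,0]], "gripper": [-1,-1,-1,-1,-1]}}

```text
t: 14.72
tcp_pos: [0.642, -0.0201, 0.32]
ee_rot: [[-0.998, -0.06, 0.002], [-0.06, 0.998, -0.0], [-0.002, -0.0, -1.0]]
force: [-0.4, -0.3, -3.5]
grip_width: 0.0105
gripper_force: 59.7
```

```bash
python3 - <<'E'
from h import *
s=arm.state();p,d,m=grab('wrist');save('w4.png',p)
q,_,_=grab('scene');save('w4s.png',cv2.resize(q[220:360,230:400],(700,576),interpolation=cv2.INTER_CUBIC))
print(s['tcp_pos'],s['force'])
print(proj(m,[[.5614,-.0251,.1155],[.5614,-.0251,.127],[.5614,-.0251,.133],[.7212,-.0155,.1155]]).round(1).tolist())
E
```

```text
[ 0.64203156 -0.02011611  0.32004307] [-0.36145515 -0.29541331 -3.48721416]
[[320.4, 100.2], [320.4, 98.8], [320.4, 97.9], [320.0, 409.3]]
```

View pics/w4.png

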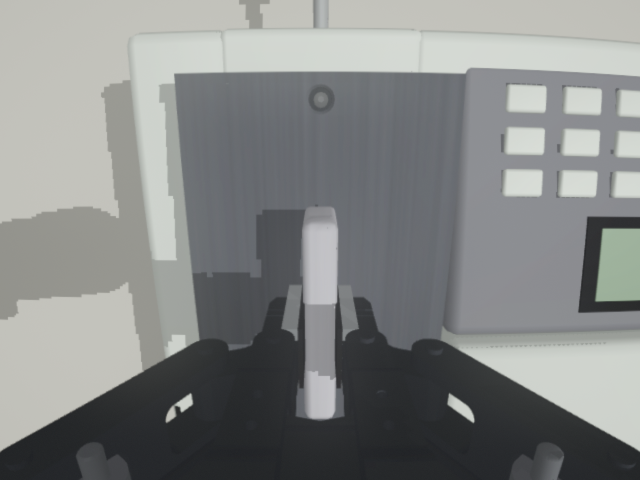

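The pin tip shows centred in the cover's front hole at (321,99). Now I'll lower it gently.

{"op": "send_rows", "data": {"turn": [[0,0,0],[0,0,0],[0,0,0],[0,0,0],[0,0,0]], "travel": [[0,0,0.002],[0,0,0.004],[0,0,0.006],[0,0,0.008],[0,0,0.009]], "gripper": [-1,-1,-1,-1,-1]}}

```text
t: 15.23
tcp_pos: [0.6415, -0.0201, 0.309]
ee_rot: [[-0.998, -0.06, -0.001], [-0.06, 0.998, 0.0], [0.001, 0.0, -1.0]]
force: [-0.1, 0.1, -2.8]
grip_width: 0.0106
gripper_force: 59.7
```

{"op": "send_rows", "data": {"turn": [[0,0,0],[0,0,0],[0,0,0],[0,0,0],[0,0,0]], "travel": [[0,0,0.001],[0,0,0.002],[0,0,0.003],[0,0,0.004],[0,0,0.004]], "gripper": [-1,-1,-1,-1,-1]}}

```text
t: 15.65
tcp_pos: [0.6416, -0.0201, 0.3054]
ee_rot: [[-0.998, -0.06, -0.0], [-0.06, 0.998, 0.0], [0.0, 0.0, -1.0]]
force: [-0.4, 0.3, -2.2]
grip_width: 0.0107
gripper_force: 59.7
```

{"op": "send_rows", "data": {"turn": [[0,0,0],[0,0,0],[0,0,0],[0,0,0],[0,0,0]], "travel": [[0,0,0.0007],[0,0,0.0014],[0,0,0.0021],[0,0,0.0027],[0,0,0.0027]], "gripper": [-1,-1,-1,-1,-1]}}

```text
t: 16.07
tcp_pos: [0.6417, -0.0201, 0.303]
ee_rot: [[-0.998, -0.06, 0.0], [-0.06, 0.998, -0.0], [-0.0, -0.0, -1.0]]
force: [0.3, -0.6, -2.3]
grip_width: 0.0107
gripper_force: 59.9
```

{"op": "send_rows", "data": {"turn": [[0,0,0],[0,0,0],[0,0,0],[0,0,0]], "travel": [[0,0,0],[0,0,0],[0,0,0],[0,0,0]], "gripper": [-1,-1,-1,-1]}}

```text
t: 16.4
tcp_pos: [0.6417, -0.0201, 0.303]
ee_rot: [[-0.998, -0.06, -0.0], [-0.06, 0.998, -0.0], [0.0, -0.0, -1.0]]
force: [1.0, -0.1, -1.9]
grip_width: 0.0109
gripper_force: 59.9
```

{"op": "send_rows", "data": {"turn": [[0,0,0],[0,0,0],[0,0,0],[0,0,0],[0,0,0]], "travel": [[0,0,0.0005],[0,0,0.001],[0,0,0.0012],[0,0,0.0012],[0,0,0.0012]], "gripper": [-1,-1,-1,-1,-1]}}

```text
t: 16.82
tcp_pos: [0.6416, -0.0201, 0.3029]
ee_rot: [[-0.998, -0.06, 0.001], [-0.06, 0.998, -0.0], [-0.001, -0.0, -1.0]]
force: [-3.5, 1.1, 4.0]
grip_width: 0.0106
gripper_force: 60.6
```

Contact came at TCP z = 0.303, which is the predicted home height. Release and rise.

{"op": "send_rows", "data": {"turn": [[0,0,0],[0,0,0],[0,0,0],[0,0,0],[0,0,0]], "travel": [[0,0,-0.001],[0,0,-0.001],[0,0,-0.001],[0,0,-0.001],[0,0,-0.001]], "gripper": [0,0,0,0,0]}}

```text
t: 17.23
tcp_pos: [0.6417, -0.0201, 0.3024]
ee_rot: [[-0.998, -0.06, -0.0], [-0.06, 0.998, 0.0], [0.0, 0.0, -1.0]]
force: [-0.4, -0.2, 0.6]
grip_width: 0.0426
gripper_force: 0.0
```

{"op": "send_rows", "data": {"turn": [[0,0,0],[0,0,0],[0,0,0],[0,0,0],[0,0,0]], "travel": [[0,0,-0.01],[0,0,-0.03],[0,0,-0.06],[0,0,-0.09],[0,0,-0.12]], "gripper": [0,0,0,0,0]}}

```text
t: 17.65
tcp_pos: [0.6414, -0.02, 0.4246]
ee_rot: [[-0.998, -0.06, 0.0], [-0.06, 0.998, 0.0], [-0.0, 0.0, -1.0]]
force: [0.7, 0.6, 0.7]
grip_width: 0.0424
gripper_force: 0.0
```

{"op": "send_rows", "data": {"turn": [[0,0,0],[0,0,0],[0,0,0],[0,0,0],[0,0,0]], "travel": [[0.03,0,0],[0.06,0,0],[0.09,0,0],[0.1,0,0],[0.1,0,0]], "gripper": [0,0,0,0,0]}}

```text
t: 18.07
tcp_pos: [0.5398, -0.0261, 0.4245]
ee_rot: [[-0.998, -0.06, 0.001], [-0.06, 0.998, -0.0], [-0.001, -0.0, -1.0]]
force: [0.2, 0.9, 0.3]
grip_width: 0.0429
gripper_force: 0.0
```

{"op": "send_rows", "data": {"turn": [[0,0,0],[0,0,0],[0,0,0],[0,0,0],[0,0,0]], "travel": [[0,0,0],[0,0,0],[0,0,0],[0,0,0],[0,0,0]], "gripper": [0,0,0,0,0]}}

```text
t: 18.48
tcp_pos: [0.5425, -0.0261, 0.4225]
ee_rot: [[-0.998, -0.061, -0.0], [-0.061, 0.998, 0.0], [0.0, 0.0, -1.0]]
force: [-0.5, -0.4, 0.9]
grip_width: 0.043
gripper_force: 0.0
```

```bash
python3 - <<'E'
from h import *
s=arm.state();p,d,m=grab('wrist');save('w5.png',p);np.savez('w5.npz',p=p,d=d,R=m['R'],t=m['t'])
print(s['t'],s['tcp_pos'],np.round(s['ee_rot'],4).tolist())
yaw=.0598;e=np.array([np.cos(yaw),np.sin(yaw),0]);f=np.array([-e[1],e[0],0]);c=np.array([.6412,-.0203,.119])
for a,b in [(-.075,.04),(-.075,-.04),(.06,.045),(.06,-.045)]:
    X=c+a*e+b*f;uv=proj(m,X)[0].round().astype(int)
    if 0<=uv[0]<640 and 0<=uv[1]<480: print(uv,'z',depthpts(m,uv,d)[0,2].round(4))
E
```

```text
18.4833 [ 0.5425136  -0.02613255  0.42247367] [[-0.9982, -0.0606, -0.0004], [-0.0606, 0.9982, 0.0001], [0.0004, 0.0001, -1.0]]
[374 255] z 0.1192
[266 255] z 0.1192
[372 403] z 0.1196
[267 403] z 0.1184
```

View pics/w5.png

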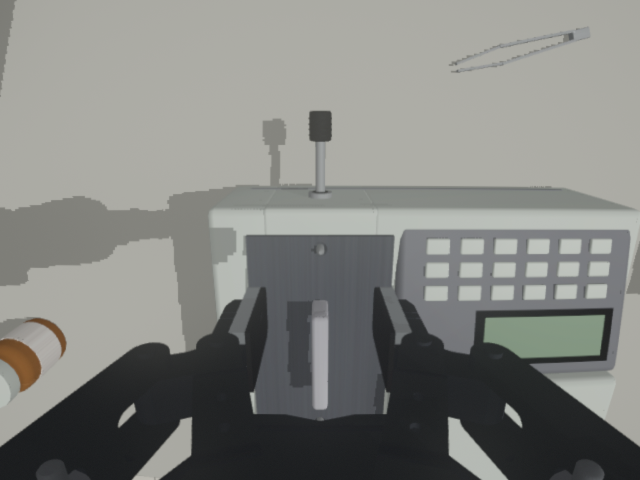

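The cover is flat and home: its top reads 119 mm at all four points and the pin shows in the front hole at (320,249). The knob is at (320,126) and the bushing at (320,194). Measuring the knob now.

```bash
python3 - <<'E'
from h import *
z=np.load('w5.npz');g=cv2.cvtColor(z['p'],cv2.COLOR_RGB2GRAY);m=cams.camera_model('wrist')
M=(g[95:160,300:345]<75).astype(np.uint8);n,l,st,ce=cv2.connectedComponentsWithStats(M);i=1+np.argmax(st[1:,4]);x,y,w,h,_=st[i];x+=300;y+=95;print('box',x,y,w,h)
u=x+(w-1)/2
k=onplane(m,[[u,y-.5],[u,y+h-.5],[x-.5,y+h/2],[x+w-.5,y+h/2]],.070);print(k.round(4).tolist())
b=onplane(m,[[320,194]],.068);print('bush',b)
yaw=.0598;e=np.array([np.cos(yaw),np.sin(yaw)]);f=np.array([-e[1],e[0]]);c=np.array([.6412,-.0203])
kc=k[:2,:2].mean(0);print('knob c',kc,'inst rel seat',(kc-c)@e,(kc-c)@f,'extension',-110+0-1e3*((kc-c)@e)-40)
E
```

```text
box 310 112 21 29
[[0.4625, -0.031, 0.07], [0.4852, -0.0296, 0.07], [0.4746, -0.0387, 0.07], [0.4736, -0.0219, 0.07]]
bush [[ 0.52943938 -0.02694288  0.068     ]]
knob c [ 0.47381614 -0.03033817] inst rel seat -0.1676845854446396 -1.6636988539030782e-05 extension 17.684585444639595
```

The rod reads about 17.7 mm out, so it's in the second notch and the pull to the third is 18 mm. Moving to the knob.

{"op": "send_rows", "data": {"turn": [[0,0,0],[0,0,0],[0,0,0],[0,0,0],[0,0,0]], "travel": [[0.025,0,0],[0.05,0,0],[0.069,0,0],[0.069,0,0.02],[0.069,0,0.05]], "gripper": [0,0,0,0,0]}}

```text
t: 18.95
tcp_pos: [0.4735, -0.0305, 0.3763]
ee_rot: [[-0.998, -0.06, 0.009], [-0.06, 0.998, -0.002], [-0.009, -0.002, -1.0]]
force: [1.2, -0.6, 0.1]
grip_width: 0.0428
gripper_force: 0.0
```

{"op": "send_rows", "data": {"turn": [[0,0,0],[0,0,0],[0,0,0],[0,0,0],[0,0,0]], "travel": [[0,0,0.03],[0,0,0.06],[0,0,0.085],[0,0,0.1],[0,0,0.1]], "gripper": [0,0,0,0,0]}}

```text
t: 19.37
tcp_pos: [0.4712, -0.0299, 0.2682]
ee_rot: [[-0.998, -0.06, -0.009], [-0.06, 0.998, 0.002], [0.008, 0.002, -1.0]]
force: [-0.2, 1.0, -0.4]
grip_width: 0.0429
gripper_force: 0.0
```

{"op": "send_rows", "data": {"turn": [[0,0,0],[0,0,0],[0,0,0],[0,0,0],[0,0,0]], "travel": [[0,0,0],[0,0,0],[0,0,0],[0,0,0],[0,0,0]], "gripper": [0,0,0,0,0]}}

```text
t: 19.78
tcp_pos: [0.4736, -0.0304, 0.2743]
ee_rot: [[-0.998, -0.06, 0.003], [-0.06, 0.998, -0.001], [-0.003, -0.001, -1.0]]
force: [-0.8, 0.3, -0.0]
grip_width: 0.0429
gripper_force: 0.0
```

{"op": "send_rows", "data": {"turn": [[0,0,0],[0,0,0],[0,0,0],[0,0,0],[0,0,0]], "travel": [[0,0,0.012],[0,0,0.026],[0,0,0.038],[0,0,0.047],[0,0,0.0505]], "gripper": [0,0,0,0,0]}}

```text
t: 20.2
tcp_pos: [0.4719, -0.0301, 0.2198]
ee_rot: [[-0.998, -0.06, -0.004], [-0.06, 0.998, 0.001], [0.004, 0.001, -1.0]]
force: [0.0, -0.4, -0.3]
grip_width: 0.0426
gripper_force: 0.0
```

{"op": "send_rows", "data": {"turn": [[0,0,0],[0,0,0],[0,0,0],[0,0,0],[0,0,0]], "travel": [[0,0,0],[0,0,0],[0,0,0],[0,0,0],[0,0,0]], "gripper": [0,0,0,0,0]}}

```text
t: 20.62
tcp_pos: [0.4734, -0.0304, 0.2231]
ee_rot: [[-0.998, -0.06, 0.002], [-0.06, 0.998, -0.0], [-0.001, -0.0, -1.0]]
force: [-0.3, -0.3, -0.5]
grip_width: 0.0429
gripper_force: 0.0
```

{"op": "send_rows", "data": {"turn": [[0,0,0],[0,0,0],[0,0,0],[0,0,0],[0,0,0]], "travel": [[0,0,0],[0,0,0],[0,0,0],[0,0,0],[0,0,0]], "gripper": [-0.8,-0.8,-0.8,-0.8,-0.8], "force": 40}}

```text
t: 21.03
tcp_pos: [0.4731, -0.0302, 0.2228]
ee_rot: [[-0.998, -0.061, 0.001], [-0.061, 0.998, 0.0], [-0.001, 0.0, -1.0]]
force: [-0.4, 1.0, 2.2]
grip_width: 0.0167
gripper_force: 39.0
```

{"op": "send_rows", "data": {"turn": [[0,0,0],[0,0,0],[0,0,0],[0,0,0]], "travel": [[0,0,0],[0,0,0],[0,0,0],[0,0,0]], "gripper": [-0.8,-0.8,-0.8,-0.8]}}

```text
t: 21.37
tcp_pos: [0.4731, -0.0302, 0.2228]
ee_rot: [[-0.998, -0.061, 0.001], [-0.061, 0.998, 0.0], [-0.001, 0.0, -1.0]]
force: [-1.9, 1.5, 5.1]
grip_width: 0.0166
gripper_force: 39.1
```

{"op": "send_rows", "data": {"turn": [[0,0,0],[0,0,0],[0,0,0],[0,0,0],[0,0,0]], "travel": [[0.001,0,0],[0.002,0,0],[0.003,0,0],[0.004,0,0],[0.005,0,0]], "gripper": [-0.8,-0.8,-0.8,-0.8,-0.8]}}

```text
t: 21.78
tcp_pos: [0.4696, -0.0305, 0.2228]
ee_rot: [[-0.998, -0.061, 0.006], [-0.061, 0.998, 0.001], [-0.006, 0.001, -1.0]]
force: [4.9, 3.4, 2.4]
grip_width: 0.0167
gripper_force: 39.1
```

{"op": "send_rows", "data": {"turn": [[0,0,0],[0,0,0],[0,0,0],[0,0,0],[0,0,0]], "travel": [[0.0015,0,0],[0.003,0,0],[0.0045,0,0],[0.006,0,0],[0.006,0,0]], "gripper": [-0.8,-0.8,-0.8,-0.8,-0.8]}}

```text
t: 22.2
tcp_pos: [0.4617, -0.0309, 0.2227]
ee_rot: [[-0.998, -0.061, -0.0], [-0.061, 0.998, 0.0], [0.0, 0.0, -1.0]]
force: [0.9, 2.3, 6.2]
grip_width: 0.0167
gripper_force: 39.6
```

{"op": "send_rows", "data": {"turn": [[0,0,0],[0,0,0],[0,0,0],[0,0,0],[0,0,0]], "travel": [[0.001,0,0],[0.002,0,0],[0.003,0,0],[0.004,0,0],[0.005,0,0]], "gripper": [-0.8,-0.8,-0.8,-0.8,-0.8]}}

```text
t: 22.62
tcp_pos: [0.4564, -0.0312, 0.2227]
ee_rot: [[-0.998, -0.06, -0.002], [-0.06, 0.998, 0.0], [0.002, 0.0, -1.0]]
force: [-0.5, 3.5, 8.4]
grip_width: 0.0165
gripper_force: 39.7
```

{"op": "send_rows", "data": {"turn": [[0,0,0],[0,0,0],[0,0,0],[0,0,0],[0,0,0]], "travel": [[0.001,0,0],[0.0017,0,0],[0.0017,0,0],[0.0017,0,0],[0.0017,0,0]], "gripper": [-0.8,-0.8,-0.8,-0.8,-0.8]}}

```text
t: 23.03
tcp_pos: [0.4551, -0.0313, 0.2227]
ee_rot: [[-0.998, -0.06, -0.0], [-0.06, 0.998, 0.0], [0.0, 0.0, -1.0]]
force: [1.1, 4.1, 6.0]
grip_width: 0.0165
gripper_force: 39.6
```

```bash
python3 - <<'E'
from h import *
s=arm.state();print(s['t'],s['tcp_pos'],s['force'],s['moment'],s['gripper_force'],np.round(s['joint_velocities'],4))
p,d,m=grab('wrist');save('w6.png',p)
# knob position seen in image: dark band rows near the axis ahead of the fingers
yaw=.0598;e=np.array([np.cos(yaw),np.sin(yaw)]);c=np.array([.6412,-.0203])
for ext in (.018,.034,.036,.038):
    b=c-e*(.110+.040+ext+.012);q=c-e*(.110+.040+ext-.012)
    print(ext,proj(m,[[*b,.070],[*q,.070]]).round(1).tolist())
E
```

```text
23.0333 [ 0.45513705 -0.03128117  0.22273372] [1.06881042 4.10310508 6.04869161] [ 0.67706171 -0.24307957  0.03148436] 39.58157479763031 [-0.0013  0.      0.0002  0.001   0.0012  0.    ]
0.018 [[319.9, 348.9], [319.8, 402.8]]
0.034 [[319.9, 309.2], [319.8, 367.6]]
0.036 [[319.9, 304.0], [319.8, 363.0]]
0.038 [[319.9, 298.7], [319.8, 358.3]]
```

View pics/w6.png

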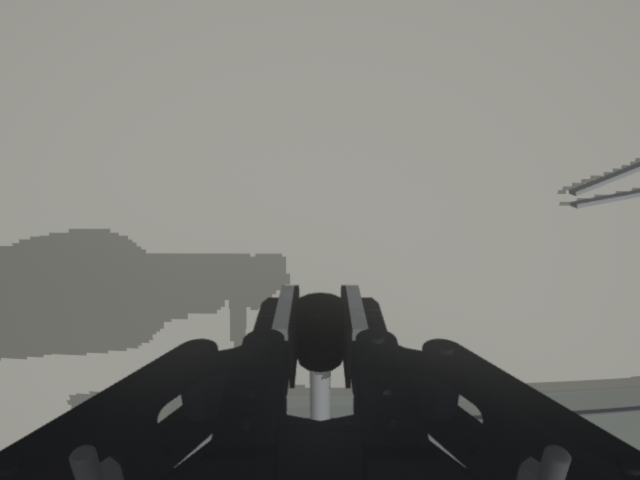

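The picture shows the knob held between the pads, (320,293) to (320,371). It moved 18.0 mm with the grip and about 1 N remains along the rod. I'll let it settle, do a quick depth check of the knob's front end, then hand in.

{"op": "send_rows", "data": {"turn": [[0,0,0],[0,0,0],[0,0,0],[0,0,0],[0,0,0]], "travel": [[0,0,0],[0,0,0],[0,0,0],[0,0,0],[0,0,0]], "gripper": [-0.8,-0.8,-0.8,-0.8,-0.8]}}

```text
t: 23.5
tcp_pos: [0.4551, -0.0313, 0.2227]
ee_rot: [[-0.998, -0.06, -0.0], [-0.06, 0.998, 0.0], [0.0, 0.0, -1.0]]
force: [0.2, 2.7, 6.6]
grip_width: 0.0164
gripper_force: 39.6
```

```bash
python3 - <<'E'
from h import *
s=arm.state();p,d,m=grab('wrist')
yaw=.0598;e=np.array([np.cos(yaw),np.sin(yaw)]);c=np.array([.6412,-.0203])
uv=[[320,v] for v in range(290,376,3)];X=depthpts(m,uv,d)
print([(u[1],round(float(-1e3*((x[:2]-c)@e)-150),1),round(float(x[2]*1e3),1)) for u,x in zip(uv,X)])
print(s['tcp_pos'],s['force'],s['gripper_force'])
E
```

```text
[(290, 21.0, -0.5), (293, 48.3, 61.8), (296, 48.1, 63.9), (299, 48.2, 66.5), (302, 48.2, 68.8), (305, 48.2, 71.2), (308, 48.9, 74.7), (311, 48.0, 75.2), (314, 47.4, 76.2), (317, 46.3, 76.2), (320, 44.7, 75.2), (323, 44.1, 76.3), (326, 43.1, 76.6), (329, 42.5, 77.5), (332, 41.1, 76.9), (335, 39.9, 76.9), (338, 38.6, 76.7), (341, 37.1, 76.1), (344, 36.4, 76.8), (347, 35.0, 76.6), (350, 33.8, 76.6), (353, 32.8, 76.8), (356, 32.0, 77.4), (359, 31.1, 77.9), (362, 28.7, 76.1), (365, 28.1, 77.0), (368, 27.2, 77.5), (371, 24.7, 75.8), (374, 19.5, 70.4)]
[ 0.45514533 -0.03128468  0.22272128] [0.17841787 2.65245931 6.55985849] 39.58260655403137
```

The knob's front face reads 48.2 mm; subtracting its 12 mm half length puts the rod at 36.2 mm, the third notch.

```bash
python3 -c "
from h import *
print(ticket.close_job())"
```

```text
the job is handed in; nothing more can be done
None
```

I've handed the job in: the cover lies flat and home on both pins and is let go, and the knob is still held with the rod at about 36.2 mm, in its third notch. The hand-in gave no verdict, so this rests on my own camera and force readings.

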